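# Find the control vial in the lidded tins

### The arm

A 6-joint arm with a two-finger parallel gripper is mounted at the origin on the work surface. World frame = base frame: x ahead of the robot, y to its left, z up, the work surface at z = 0. Lengths are in m, angles in rad, forces in N, time in s.
With the tool pointing down it reaches from about 0.35 to 0.775 m from the base axis. Payload 7.3 kg.
Tool frame: the origin (TCP) lies between the finger pads; the fingertips stand 8 mm ahead of it and the grasp point (between the pads) lies 11 mm behind it (robot.nose_length is the distance from the TCP to the fingertips, in m); z points along the fingers, y is the line along which they close (so a half turn about z gives the same grasp; the last joint's range is limited). The gripper opens to 92 mm and grips with 3 to 60 N. Pads are 19 mm wide; open, the fingers measure 130 mm over their backs; the gripper's body (75 mm by 190 mm) begins 47 mm behind the grasp point.
Start: joints at [0.957, 0.342, 1.524, -0, 1.275, -0.146], TCP at [0.237, 0.469, 0.235] pointing down, gripper open.
Joint ranges: [-2.53, 2.53], [-0.77, 2.02], [0.04, 2.7], [-1, 4.14], [0.28, 2.66], [-3.11, 3.11]. Speed limits (rad/s): [2.57, 2.57, 3.14, 3.14, 3.14, 3.14].

### API

Orientations are given as [roll, pitch, yaw] about the fixed x, y, z axes, in that order (R = Rz(yaw) Ry(pitch) Rx(roll)).
In Python, from cell import robot gives the robot as it stands. The module is installed in compiled form; this text tells all that it offers.
- The arm moves only by the shell command python3 -m jog 'ROWS' [FORCE]. ROWS is JSON, a list that holds one entry, the list of rows, each a list of 5 numbers: the gripper's target within -1 to 1 (fully open at 1, half-way at 0, shut at -1), then the shift along the tool's x, y, z in m, then the turn about the tool's z in rad. A call has 1 to 5 rows; each row is the pose to reach, as a shift and turn from the pose commanded when the call began, along the tool's axes at that moment; what a row does not reach only later rows make up. A row lasts 1/12 s, in which the tool goes at most 41.7 mm and 7.16 degrees, less where a joint would pass 70% of its speed; a pose out of reach is approached as far as the arm can. A call with a gripper value outside its range is refused whole. The fingers move at their own pace and stop on an object; FORCE is the grip in N (left out, the last holds). Time passes only in rows, so rows that repeat a pose let the fingers close. It gives the time, the measured TCP pose, the force, the opening and the grip force at its end, in the units of the state.
- robot.observe(): the state, without advancing time (a new reading comes with each control period).
- robot.read_camera(name): name is "scene" or "top"; returns the picture (384x512x3 uint8, red, green, blue); there is no depth.
- robot.camera_model(name): a dict with "camera_matrix" (3x3 intrinsics, pixels), "position" and "attitude" of the camera in the world. Camera axes: x right, y down, z forward; pixel columns grow to the right and rows downward; lengths in m; the calibration is good to about 2 mm. A picture is of the moment at which its call begins. camera_model takes no time and is no camera call.
- robot.hand_in(): hands the job in; it is judged then, once.
The state is a dict: "time": time; "qpos": joint angles; "qvel": joint speeds; "joint_efforts": joint torques, N m; "tool_pos": TCP position; "tool_rot": TCP orientation; "contact_force": force on the tool from outside, world axes, zero at the start; "torque": the same for the moment, N m; "opening": finger opening in m; "grip_force": force on a finger pad.
Only numpy, scipy, OpenCV 4.12 (cv2) and the standard library are available. Lean on these libraries where they do the work, as an engineer would, in place of code of your own. Each camera call takes 0.05 s, during which the arm holds its last target. There are 200 camera calls.

### The job

One of the two closed steel tins on the lab bench holds the amber control vial. Lift the lids off to find it, standing every lid you take off on the bench knob up, then set the vial down upright (do not drop it) in the square loading tray.

Things in the scene. Friction and masses are not known exactly. Their poses are not given: they have to be found in the camera images.
- lid_a_knob (a point): Knob of lid A: upright black cylinder, 24 mm diameter, 36 mm tall, on the flat top of a loose steel lid (upside-down cup, 104 mm diameter, 75 mm tall, 0.14 kg). Point: on the knob's axis, 22 mm above the lid's top, 97 mm above its lower edge; z up. Starts 102 mm above the bench, closed on its tin. Lift it 75 mm straight up to clear the contents. The bench 150 mm beyond each tin (+x) is free for the lid.
- lid_b_knob (a point): The same for lid B. Under each lid's centre is its tin, fixed: a flange 116 mm across, 5 mm thick, carrying the lid, and inside the lid a ring (92 mm outer, 86 mm inner diameter, top 12 mm above the bench) round a floor 5 mm above the bench. Which tin holds the vial varies; the other holds a white cuvette block 40 x 40 x 26 mm.
- vial_center (a point): Control vial: amber glass cylinder 32 mm in diameter with a white cap (28 mm), 64 mm tall in all, 0.07 kg, standing loose and upright on the floor of one of the tins, within 10 mm of its centre. Point: its centre, half-way up, 32 mm above its underside (37 mm above the bench in the tin); z up.
- tray_floor (a point): square loading tray, white plastic, 90 x 90 mm outside, 82 x 82 mm inside, rim 10 mm high, fixed to the bench. The point is the centre of its floor, 4 mm above the bench; x and y axes along its sides, z up. A vial standing in it has its centre 32 mm above this point.
Not all that is in view belongs to the job. What is shaped like the part that bears lid_a_knob but pink or purple is not meant. Leave any green or turquoise look-alike of the part that bears lid_b_knob alone.

How it is judged:
On the way:
1. the lid over the vial is off and aside, the vial still standing in its tin (horizontal distance between vial_center and lid_a_knob above 0.09 m and horizontal distance between vial_center and lid_b_knob above 0.09 m and distance of vial_center from where it was at the start of the episode below 0.04 m and angle between vial_center's own z axis and vertical below 0.17 rad), for 0.2 s.
At the end, for the whole second after the job is handed in: The vial stands upright (within 7 degrees) and still on the floor of the square tray, inside its rim (anywhere within it, 30 mm each way from the centre). Each lid is at rest knob up (within 10 degrees) standing on the bench or on a tin base, its knob point no higher than 110 mm (x of vial_center in the frame of tray_floor between -0.03 and 0.03 m and y of vial_center in the frame of tray_floor between -0.03 and 0.03 m and z of vial_center in the frame of tray_floor between 0.026 and 0.038 m and angle between vial_center's own z axis and vertical below 0.12 rad and linear speed of vial below 0.02 m/s and height (world z) of each of lid_a_knob, lid_b_knob below 0.11 m and angle between each of lid_a_knob, lid_b_knob's own z axis and vertical below 0.17 rad and linear speed of each of lid_a, lid_b below 0.03 m/s); the robot touches nothing.
It fails at once if the vial is dropped: more than 30 mm above where it stands and not held by the fingers (height (world z) of vial_center above 0.067 m and contact force between vial and the fingers below 0.1 N).
It also fails if it takes over 70 s, if anything falls off the work surface, if the arm or the gripper's body presses on something with over 40 N, if the wrist force passes 120 N, or if a joint passes its speed limit or range.

## Working session

There is one attempt and no reset: what is moved stays moved. The work goes in short steps, Python scripts to look and compute and a shell command to move; the robot and the scene stay as the last step left them, time stands still between calls to the robot, and variables do not carry over. Pictures are saved under pics/ and viewed, at most 10 in all, crops included, and the job is handed in when it is done.

```bash
mkdir -p pics; python3 - <<'E'
from cell import robot
import cv2
for n in("scene","top"):
    cv2.imwrite(f"pics/{n}0.png",robot.read_camera(n)[:,:,::-1]); print(robot.camera_model(n))
s=robot.observe();print(s)
E
```

```text
{'camera_matrix': array([[354.81743829,   0.        , 253.18874449],
       [  0.        , 354.81743829, 190.18204328],
       [  0.        ,   0.        ,   1.        ]]), 'position': array([0.88667722, 0.35336891, 0.95417461]), 'attitude': array([-2.59390476e+00,  1.42737040e-03,  2.24635416e+00])}
{'camera_matrix': array([[401.79980461,   0.        , 259.07813087],
       [  0.        , 401.79980461, 183.27494716],
       [  0.        ,   0.        ,   1.        ]]), 'position': array([0.38019089, 0.02424496, 1.25387405]), 'attitude': array([-3.08037548, -0.01396086, -1.57872597])}
{'time': 0.1, 'qpos': array([ 9.57012573e-01,  3.42615850e-01,  1.52490172e+00,  1.05207619e-05,
        1.27539033e+00, -1.45987849e-01]), 'qvel': array([ 0.00111836, -0.00167801, -0.00159463, -0.00056171,  0.00201631,
        0.00017096]), 'joint_efforts': array([ 8.08079312e-04, -4.32002378e+01, -2.44694924e+01,  7.17462623e-02,
        5.26014017e-02, -1.84325148e-05]), 'tool_pos': array([0.2365065 , 0.46832935, 0.23414066]), 'tool_rot': array([-3.14029287e+00, -2.01281193e-04,  2.67379355e+00]), 'contact_force': array([ 0.12091537, -0.82126105,  0.679381  ]), 'torque': array([0.00826418, 0.02747289, 0.00806004]), 'grip_force': 0.0, 'opening': 0.09197868697012335}
```

View pics/top0.png

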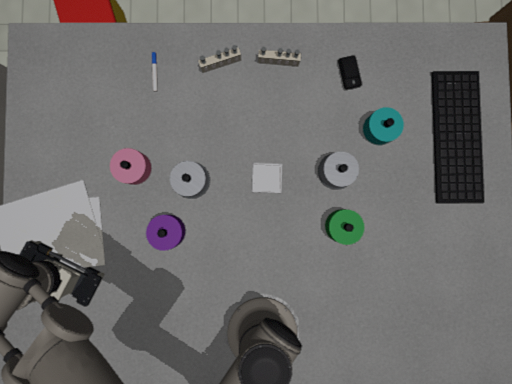

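View pics/scene0.png

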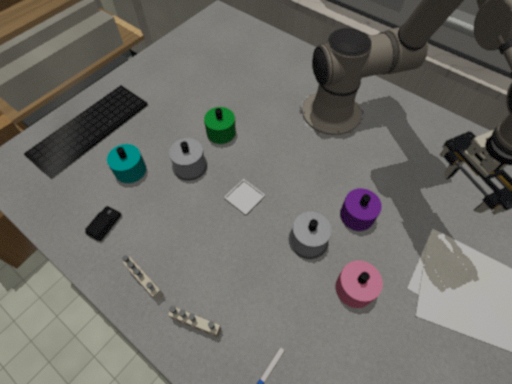

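Candidates in the top view are steel lids (188,179) and (341,169), pink (128,166), purple (164,232), turquoise (384,125) and green (346,226). I choose the two grey steel ones; the tray is the white square at (267,178). The scene view agrees, with the steel lids at (311,234) and (188,158) and the tray at (245,197).

```bash
cat > h.py <<'E'
from cell import robot
import numpy as np, cv2
from scipy.spatial.transform import Rotation as R
def w(n,uv,z):
    m=robot.camera_model(n); d=R.from_euler('xyz',m['attitude']).as_matrix()@np.linalg.inv(m['camera_matrix'])@[*uv,1]
    p=m['position']; return p+d*(z-p[2])/d[2]
def blob(im,c,r,f):
    x,y=c; a=im[y-r:y+r+1,x-r:x+r+1].astype(int); k=f(a).astype(np.uint8)
    n,l,s,ce=cv2.connectedComponentsWithStats(k); i=1+np.argmax(s[1:,4]); return ce[i]+[x-r,y-r],s[i,4]
dark=lambda a:a.max(2)<60
def steps(target,yaw=None):
    "tool-axis shift from measured pose to target xyz"
    s=robot.observe(); M=R.from_euler('xyz',s['tool_rot']).as_matrix()
    return M.T@(np.array(target)-s['tool_pos']), s['tool_rot']
E
python3 - <<'E'
from h import *
t=cv2.imread("pics/top0.png")[:,:,::-1]; s=cv2.imread("pics/scene0.png")[:,:,::-1]
for a,b in(((186,178),(313,226)),((342,168),(185,148))):
    u,n=blob(t,a,12,dark); v,m=blob(s,b,11,dark)
    print(u,n,w("top",u,.1),v,m,w("scene",v,.1))
wh=lambda a:a.min(2)>180
u,n=blob(t,(267,178),24,wh);print(u,n,w("top",u,.006)); 
v,n=blob(s,(245,197),24,wh);print(v,n,w("scene",v,.006)); 
k=(t[154:203,243:292].min(2)>180).astype(np.uint8); print(cv2.minAreaRect(cv2.findNonZero(k)))
c=np.hstack([cv2.resize(t[130:210,148:228],(390,390),interpolation=2),cv2.resize(t[130:210,302:382],(390,390),interpolation=2)])
cv2.imwrite("pics/c1.png",c[:,:,::-1])
E
```

```text
[185.96226415 177.41509434] 53 [0.46914363 0.21749519 0.1       ] [312.55844156 225.33766234] 77 [0.46772133 0.21833318 0.1       ]
[342.07272727 167.74545455] 55 [ 0.49409885 -0.2328737   0.1       ] [184.42857143 147.03174603] 63 [ 0.49157671 -0.23326858  0.1       ]Traceback (most recent call last):
  File "<stdin>", line 7, in <module>
  File "h.py", line 9, in blob
    n,l,s,ce=cv2.connectedComponentsWithStats(k); i=1+np.argmax(s[1:,4]); return ce[i]+[x-r,y-r],s[i,4]
                                                      ~~~~~~~~~^^^^^^^^^
    return _wrapfunc(a, 'argmax', axis=axis, out=out, **kwds)
    return bound(*args, **kwds)
ValueError: attempt to get argmax of an empty sequence
```

```bash
python3 - <<'E'
from h import *
t=cv2.imread("pics/top0.png")[:,:,::-1]; s=cv2.imread("pics/scene0.png")[:,:,::-1]
print(t[178,267],s[197,245],t[178,290])
wh=lambda a:a.min(2)>140
u,n=blob(t,(267,178),24,wh);print(u,n,w("top",u,.006)); 
v,n=blob(s,(245,197),24,wh);print(v,n,w("scene",v,.006)); 
k=(t[154:203,243:292].min(2)>140).astype(np.uint8); print(cv2.minAreaRect(cv2.findNonZero(k)))
c=np.hstack([cv2.resize(t[130:210,148:228],(390,390),interpolation=2),cv2.resize(t[130:210,302:382],(390,390),interpolation=2)])
cv2.imwrite("pics/c1.png",c[:,:,::-1])
for y in (.218,):print(steps([.4685,y,.235]))
E
```

```text
[169 169 171] [178 177 175] [122 122 121]
[266.76725146 177.49356725] 855 [ 0.4744199 -0.0178833  0.006    ]
[244.3388203  196.26611797] 729 [ 0.47058054 -0.016933    0.006     ]
((23.5, 23.5), (29.0, 29.0), 90.0)
(array([-0.31994785, -0.1188246 , -0.0007693 ]), array([-3.14029287e+00, -2.01281193e-04,  2.67379355e+00]))
```

View pics/c1.png

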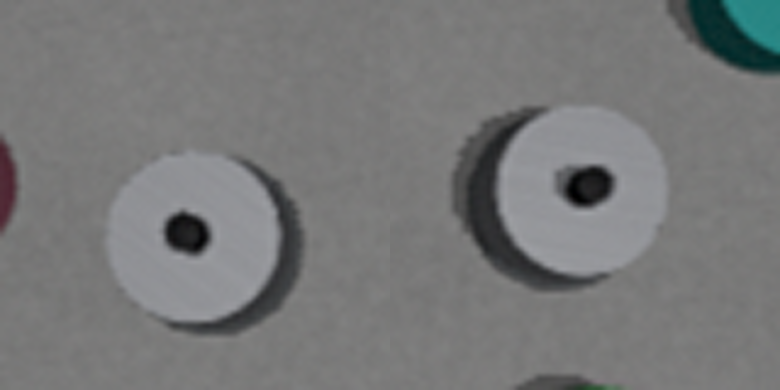

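The crop confirms two bare grey lids with black knobs: A knob at (0.4685, 0.218), B at (0.493, -0.233), tray at (0.473, -0.0175). I start with A, turning the tool to yaw π.

```bash
python3 -m jog '[[[0.2,-0.32,-0.119,0,-0.468],[0.2,-0.32,-0.119,0,-0.468],[0.2,-0.32,-0.119,0,-0.468],[0.2,-0.32,-0.119,0,-0.468],[0.2,-0.32,-0.119,0,-0.468]]]' 20; python3 -c "
from h import *
print(steps([.4685,.218,.094]))"
```

```text
time: 0.52
tool_pos: [0.3656, 0.3294, 0.2345]
tool_rot: [3.142, -0.001, -3.134]
contact_force: [-0.1, 0.7, 0.2]
opening: 0.0627
grip_force: 0.0
(array([-0.10222551, -0.11217069,  0.14041279]), array([ 3.14158830e+00, -6.24472906e-04, -3.13447310e+00]))
```

```bash
python3 -m jog '[[[0.2,-0.102,-0.112,0,0.007],[0.2,-0.102,-0.112,0,0.007],[0.2,-0.102,-0.112,0,0.007],[0.2,-0.102,-0.112,0.02,0.007],[0.2,-0.102,-0.112,0.05,0.007]]]'; python3 -c "
from h import *
print(steps([.4685,.218,.094]))"
```

```text
time: 0.93
tool_pos: [0.4723, 0.2152, 0.1862]
tool_rot: [3.141, 0.008, 3.13]
contact_force: [0.4, 0.5, -0.9]
opening: 0.0549
grip_force: 0.0
(array([0.00455747, 0.00272908, 0.09220921]), array([3.14088537, 0.00760192, 3.13010444]))
```

```bash
python3 -m jog '[[[0.2,0.002,0.002,0.03,0],[0.2,0.002,0.002,0.06,0],[0.2,0.002,0.002,0.07,0],[0.2,0.002,0.002,0.07,0]]]'; python3 -c "
from h import *
print(steps([.4685,.218,.094]))"
```

```text
time: 1.27
tool_pos: [0.4636, 0.2199, 0.1123]
tool_rot: [-3.14, -0.006, 3.135]
contact_force: [-0.7, -0.2, 0.9]
opening: 0.0549
grip_force: 0.0
(array([-0.00504347, -0.00185981,  0.01824484]), array([-3.13978265, -0.00581659,  3.13472009]))
```

```bash
python3 -m jog '[[[0.2,-0.001,0,0.01,0],[0.2,-0.001,0,0.01,0],[0.2,-0.001,0,0.01,0]]]'; python3 -m jog '[[[0.2,0,0,0,0]]]'; python3 -m jog '[[[0.2,0,0,0,0]]]'
```

```text
time: 1.52
tool_pos: [0.467, 0.2208, 0.1057]
tool_rot: [3.141, 0.002, 3.135]
contact_force: [0.2, -0.3, 0.7]
opening: 0.0551
grip_force: 0.0
time: 1.6
tool_pos: [0.467, 0.2208, 0.1059]
tool_rot: [3.141, 0.002, 3.135]
contact_force: [-0.5, -0.3, -0.0]
opening: 0.0551
grip_force: 0.0
time: 1.68
tool_pos: [0.4669, 0.2208, 0.1058]
tool_rot: [3.141, 0.002, 3.135]
contact_force: [0.1, -0.6, -0.6]
opening: 0.0552
grip_force: 0.0
```

```bash
python3 -m jog '[[[0.2,-0.0015,-0.003,0.012,0],[0.2,-0.0015,-0.003,0.012,0],[-1,-0.0015,-0.003,0.012,0],[-1,-0.0015,-0.003,0.012,0],[-1,-0.0015,-0.003,0.012,0]]]' 25; python3 -m jog '[[[-1,0,0,0,0],[-1,0,0,0,0],[-1,0,0,0,0]]]'
```

```text
time: 2.1
tool_pos: [0.4681, 0.2177, 0.0933]
tool_rot: [3.141, 0.001, 3.135]
contact_force: [1.0, 0.1, -0.3]
opening: 0.0399
grip_force: 0.0
time: 2.35
tool_pos: [0.4678, 0.2175, 0.0929]
tool_rot: [3.142, 0.0, 3.135]
contact_force: [-0.7, 0.5, -0.0]
opening: 0.0233
grip_force: 25.0
```

```bash
python3 -m jog '[[[-1,0,0,-0.01,0],[-1,0,0,-0.03,0],[-1,0,0,-0.05,0],[-1,0,0,-0.07,0],[-1,0,0,-0.09,0]]]'; python3 -m jog '[[[-1,0,0,0,0],[-1,-0.01,0,0,0],[-1,-0.03,0,0,0],[-1,-0.05,0,0,0],[-1,-0.07,0,0,0]]]';python3 -m jog '[[[-1,-0.02,0,0,0],[-1,-0.04,0,0,0],[-1,-0.06,0,0,0],[-1,-0.08,0,0,0],[-1,-0.08,0,0,0]]]'; python3 - <<'E'
from h import *
a=robot.read_camera("top");b=robot.read_camera("scene");
cv2.imwrite("pics/d.png",np.hstack([cv2.resize(a[130:230,140:240],(400,400)),cv2.resize(b[170:290,250:370],(400,400))])[:,:,::-1])
E
```

```text
time: 2.77
tool_pos: [0.4676, 0.2175, 0.1843]
tool_rot: [3.142, -0.0, 3.135]
contact_force: [-0.5, -0.2, -1.0]
opening: 0.0232
grip_force: 25.0
time: 3.18
tool_pos: [0.5385, 0.2168, 0.1814]
tool_rot: [-3.141, -0.002, 3.135]
contact_force: [-0.7, 0.7, -1.9]
opening: 0.0233
grip_force: 25.0
time: 3.6
tool_pos: [0.6206, 0.2156, 0.1802]
tool_rot: [-3.141, -0.001, 3.133]
contact_force: [-0.4, -0.1, -0.8]
opening: 0.0236
grip_force: 25.0
```

View pics/d.png

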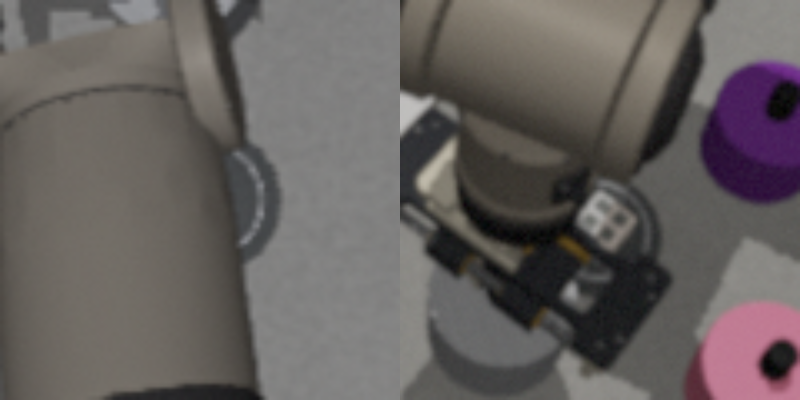

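The right half shows the white cuvette block (about (605,215) in the crop) in tin A, so the vial is in B. The lid hangs level; I'll set it on the bench here.

```bash
python3 -m jog '[[[-1,0,0,0.02,0],[-1,0,0,0.045,0],[-1,0,0,0.07,0],[-1,0,0,0.082,0],[-1,0,0,0.087,0]]]'; python3 -m jog '[[[-1,0,0,0.003,0],[-1,0,0,0.005,0],[-1,0,0,0.005,0],[-1,0,0,0.005,0]]]'
```

```text
time: 4.12
tool_pos: [0.6156, 0.2163, 0.0929]
tool_rot: [-3.14, -0.005, 3.135]
contact_force: [0.5, 0.6, -1.1]
opening: 0.0235
grip_force: 25.0
time: 4.45
tool_pos: [0.6184, 0.2167, 0.092]
tool_rot: [3.141, 0.002, 3.135]
contact_force: [-0.5, -0.4, -1.8]
opening: 0.0235
grip_force: 25.0
```

```bash
python3 -m jog '[[[-1,0,0,0.002,0],[-1,0,0,0.002,0],[-1,0,0,0.002,0]]]'; python3 -m jog '[[[-1,0,0,0.002,0],[-1,0,0,0.002,0],[-1,0,0,0.002,0]]]'
```

```text
time: 4.7
tool_pos: [0.6179, 0.2165, 0.0891]
tool_rot: [3.141, 0.0, 3.135]
contact_force: [0.6, 0.8, -0.9]
opening: 0.0236
grip_force: 25.0
time: 4.95
tool_pos: [0.6183, 0.2164, 0.0878]
tool_rot: [3.141, 0.002, 3.135]
contact_force: [-2.2, -2.1, 4.8]
opening: 0.0235
grip_force: 25.0
```

Contact. Release, rise, and go toward B.

```bash
python3 -m jog '[[[0.2,0,0,0,0],[0.2,0,0,0,0],[0.2,0,0,0,0],[0.2,0,0,0,0],[0.2,0,0,0,0]]]'; python3 -m jog '[[[0.2,0,0,-0.02,0],[0.2,0,0,-0.05,0],[0.2,0,0,-0.09,0],[0.2,0,0,-0.1,0],[0.2,0,0,-0.1,0]]]'; python3 -c "
from h import *
print(steps([.493,-.233,.19]))"
```

```text
time: 5.37
tool_pos: [0.6177, 0.2166, 0.0865]
tool_rot: [3.142, -0.0, 3.135]
contact_force: [0.0, 0.3, -0.2]
opening: 0.0521
grip_force: 0.0
time: 5.78
tool_pos: [0.6198, 0.217, 0.1913]
tool_rot: [3.14, 0.008, 3.135]
contact_force: [0.1, -0.7, -0.2]
opening: 0.0553
grip_force: 0.0
(array([ 0.12377623, -0.45086464, -0.00059424]), array([3.13960952, 0.00818776, 3.13494615]))
```

```bash
python3 -m jog '[[[0.2,0.01,-0.037,0,0],[0.2,0.02,-0.073,0,0],[0.2,0.03,-0.11,0,0],[0.2,0.041,-0.15,0,0],[0.2,0.045,-0.165,0,0]]]' >/dev/null; python3 -m jog '[[[0.2,0.01,-0.037,0,0],[0.2,0.02,-0.073,0,0],[0.2,0.03,-0.11,0,0],[0.2,0.041,-0.15,0,0],[0.2,0.045,-0.165,0,0]]]';python3 -m jog '[[[0.2,0.01,-0.037,0,0],[0.2,0.02,-0.073,0,0],[0.2,0.034,-0.121,0,0],[0.2,0.034,-0.121,0,0],[0.2,0.034,-0.121,0,0]]]'; python3 -m jog '[[[0.2,0,0,0,0],[0.2,0,0,0,0]]]'; python3 -c "
from h import *
print(steps([.493,-.233,.094]))"
```

```text
time: 6.62
tool_pos: [0.5236, -0.1168, 0.1854]
tool_rot: [-3.141, -0.002, 3.132]
contact_force: [0.5, -0.1, -0.4]
opening: 0.0548
grip_force: 0.0
time: 7.03
tool_pos: [0.4894, -0.236, 0.1854]
tool_rot: [3.141, -0.002, 3.13]
contact_force: [0.5, -0.5, -0.3]
opening: 0.0553
grip_force: 0.0
time: 7.2
tool_pos: [0.4908, -0.2323, 0.1861]
tool_rot: [3.14, -0.001, 3.136]
contact_force: [0.3, 0.1, 0.7]
opening: 0.0553
grip_force: 0.0
(array([-0.0022965 , -0.00085635,  0.09208477]), array([ 3.14028258e+00, -8.65775780e-04,  3.13562921e+00]))
```

```bash
python3 -m jog '[[[0.2,-0.002,-0.001,0.03,0],[0.2,-0.002,-0.001,0.06,0],[0.2,-0.002,-0.001,0.08,0],[0.2,-0.002,-0.001,0.085,0],[0.2,-0.002,-0.001,0.085,0]]]' ; python3 -m jog '[[[0.2,0,0,0,0],[0.2,0,0,0,0],[0.2,0,0,0,0]]]'
```

```text
time: 7.62
tool_pos: [0.4924, -0.2327, 0.1004]
tool_rot: [3.139, -0.003, 3.137]
contact_force: [-0.9, 0.9, 0.3]
opening: 0.0555
grip_force: 0.0
time: 7.87
tool_pos: [0.4936, -0.2349, 0.1032]
tool_rot: [-3.14, 0.002, 3.135]
contact_force: [0.2, 0.1, -0.0]
opening: 0.055
grip_force: 0.0
```

```bash
python3 -m jog '[[[0.2,0,0.002,0.009,0],[0.2,0,0.002,0.009,0],[-1,0,0.002,0.009,0],[-1,0,0.002,0.009,0],[-1,0,0.002,0.009,0]]]' ; python3 -m jog '[[[-1,0,0,0,0],[-1,0,0,0,0],[-1,0,0,0,0]]]'
```

```text
time: 8.28
tool_pos: [0.4928, -0.2327, 0.0928]
tool_rot: [3.142, 0.0, 3.135]
contact_force: [-0.8, -0.5, 0.7]
opening: 0.0395
grip_force: 0.0
time: 8.53
tool_pos: [0.4928, -0.2329, 0.0928]
tool_rot: [-3.141, 0.0, 3.135]
contact_force: [0.5, 0.4, -0.5]
opening: 0.0233
grip_force: 24.9
```

```bash
python3 -m jog '[[[-1,0,0,-0.01,0],[-1,0,0,-0.03,0],[-1,0,0,-0.05,0],[-1,0,0,-0.07,0],[-1,0,0,-0.09,0]]]'; python3 -m jog '[[[-1,0,0,0,0],[-1,-0.01,0,0,0],[-1,-0.03,0,0,0],[-1,-0.05,0.01,0,0],[-1,-0.07,0.015,0,0]]]';python3 -m jog '[[[-1,-0.02,0,0,0],[-1,-0.04,0,0,0],[-1,-0.06,0,0,0],[-1,-0.08,0,0,0],[-1,-0.08,0,0,0]]]'; python3 -m jog '[[[-1,0,0,0.02,0],[-1,0,0,0.045,0],[-1,0,0,0.07,0],[-1,0,0,0.082,0],[-1,0,0,0.084,0]]]'; python3 -m jog '[[[-1,0,0,0.0,0],[-1,0,0,0,0],[-1,0,0,0,0]]]'
```

```text
time: 8.95
tool_pos: [0.4925, -0.2325, 0.1842]
tool_rot: [3.141, -0.0, 3.135]
contact_force: [-0.2, 0.0, -1.9]
opening: 0.0236
grip_force: 24.9
time: 9.37
tool_pos: [0.5631, -0.2174, 0.1822]
tool_rot: [3.141, -0.001, 3.134]
contact_force: [-0.4, 0.6, -1.4]
opening: 0.0231
grip_force: 24.9
time: 9.78
tool_pos: [0.6451, -0.2181, 0.1812]
tool_rot: [3.141, 0.0, 3.136]
contact_force: [-0.5, 1.1, -1.6]
opening: 0.0232
grip_force: 24.9
time: 10.2
tool_pos: [0.6406, -0.2178, 0.0951]
tool_rot: [3.139, -0.006, 3.135]
contact_force: [-0.8, 0.0, -1.0]
opening: 0.0237
grip_force: 24.9
time: 10.45
tool_pos: [0.6437, -0.2191, 0.1007]
tool_rot: [-3.14, 0.003, 3.135]
contact_force: [-0.4, 0.7, -1.8]
opening: 0.0236
grip_force: 24.9
```

```bash
python3 -m jog '[[[-1,0,0,0.008,0],[-1,0,0,0.01,0],[-1,0,0,0.01,0],[-1,0,0,0.01,0]]]'; python3 -m jog '[[[-1,0,0,0.002,0],[-1,0,0,0.002,0],[-1,0,0,0.002,0]]]';  python3 -m jog '[[[-1,0,0,0.001,0],[-1,0,0,0.001,0],[-1,0,0,0.001,0]]]'
```

```text
time: 10.78
tool_pos: [0.6427, -0.2186, 0.0885]
tool_rot: [3.141, -0.0, 3.135]
contact_force: [0.6, -0.3, -1.4]
opening: 0.0234
grip_force: 24.9
time: 11.03
tool_pos: [0.6431, -0.219, 0.0873]
tool_rot: [-3.141, 0.001, 3.135]
contact_force: [0.5, -0.6, 2.1]
opening: 0.0231
grip_force: 25.0
time: 11.28
tool_pos: [0.6433, -0.2194, 0.087]
tool_rot: [-3.14, 0.002, 3.135]
contact_force: [-1.9, -0.8, 5.5]
opening: 0.0235
grip_force: 25.0
```

Lid B is on the bench. Release, rise and back away over the tray side to see the vial.

```bash
python3 -m jog '[[[0.2,0,0,0,0],[0.2,0,0,0,0],[0.2,0,0,0,0],[0.2,0,0,0,0],[0.2,0,0,0,0]]]'; python3 -m jog '[[[0.2,0,0,-0.02,0],[0.2,0,0,-0.05,0],[0.2,0,0,-0.09,0],[0.2,0,0,-0.12,0],[0.2,0,0,-0.12,0]]]'; python3 -m jog '[[[0.2,0.02,0.035,0,0],[0.2,0.04,0.07,0,0],[0.2,0.06,0.105,0,0],[0.2,0.08,0.14,0,0],[0.2,0.1,0.175,0,0]]]'; python3 -m jog '[[[0.2,0.02,0.035,0,0],[0.2,0.04,0.06,0,0],[0.2,0.04,0.08,0,0],[0.2,0.04,0.08,0,0],[0.2,0.04,0.08,0,0]]]'; python3 - <<'E'
from h import *
a=robot.read_camera("top");b=robot.read_camera("scene");
cv2.imwrite("pics/ta.png",a[:,:,::-1]);cv2.imwrite("pics/sa.png",b[:,:,::-1])
cv2.imwrite("pics/e.png",np.hstack([cv2.resize(a[110:210,290:390],(400,400)),cv2.resize(b[100:220,120:240],(400,400))])[:,:,::-1])
E
```

```text
time: 11.7
tool_pos: [0.6427, -0.2185, 0.0854]
tool_rot: [3.141, -0.0, 3.135]
contact_force: [0.5, 0.5, -0.9]
opening: 0.0521
grip_force: 0.0
time: 12.12
tool_pos: [0.6456, -0.2198, 0.2138]
tool_rot: [-3.136, 0.012, 3.135]
contact_force: [1.3, 0.2, 0.5]
opening: 0.055
grip_force: 0.0
time: 12.53
tool_pos: [0.5427, -0.0415, 0.2054]
tool_rot: [3.141, -0.0, 3.134]
contact_force: [-0.1, 0.8, 0.4]
opening: 0.0551
grip_force: 0.0
time: 12.95
tool_pos: [0.5046, 0.0379, 0.2059]
tool_rot: [-3.141, 0.001, 3.137]
contact_force: [0.3, -0.1, 0.8]
opening: 0.0553
grip_force: 0.0
```

View pics/e.png

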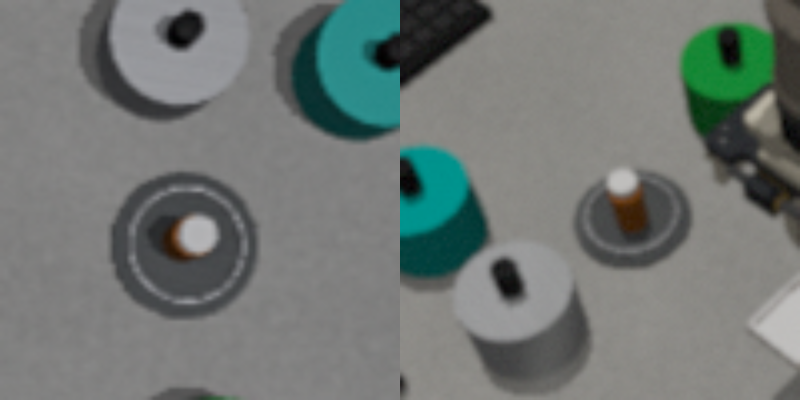

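The vial stands upright in tin B, with its cap at about (339.5,168.5) in the top view; lid B stands on the bench, knob up.

```bash
python3 - <<'E'
from h import *
a=cv2.imread("pics/ta.png")[:,:,::-1];b=cv2.imread("pics/sa.png")[:,:,::-1]
f=lambda a:a.min(2)>135
u,n=blob(a,(339,168),7,f);v,m=blob(b,(187,154),6,f)
print(u,n,w("top",u,.067),v,m,w("scene",v,.067))
p=(w("top",u,.067)+w("scene",v,.067))/2
print(p,steps([p[0],p[1],.031]))
E
```

```text
[339.08955224 168.08955224] 67 [ 0.49638678 -0.23130481  0.067     ] [185.7        152.94285714] 70 [ 0.4906182  -0.23633907  0.067     ]
[ 0.49350249 -0.23382194  0.067     ] (array([ 0.00964873, -0.27037881,  0.17471759]), array([-3.14123934e+00,  2.87622513e-04,  3.13464599e+00]))
```

```bash
python3 -m jog '[[[0.2,0.001,-0.035,0,0],[0.2,0.002,-0.07,0,0],[0.2,0.003,-0.105,0,0],[0.2,0.004,-0.14,0,0],[0.2,0.005,-0.17,0,0]]]' ; python3 -m jog '[[[0.2,0.001,-0.035,0,0],[0.2,0.002,-0.07,0,0],[0.2,0.003,-0.099,0,0],[0.2,0.003,-0.099,0,0],[0.2,0.003,-0.099,0,0]]]'; python3 -m jog '[[[0.2,0,0,0.03,0],[0.2,0,0,0.06,0],[0.2,0,0,0.08,0],[0.2,0,0,0.08,0],[0.2,0,0,0.08,0]]]'; python3 -m jog '[[[0.2,0,0,0,0],[0.2,0,0,0,0]]]'; python3 -c "
from h import *
print(steps([.495,-.2325,.031]))"
```

```text
time: 13.47
tool_pos: [0.4981, -0.1363, 0.2054]
tool_rot: [-3.141, -0.0, 3.133]
contact_force: [0.5, -0.1, -0.5]
opening: 0.0552
grip_force: 0.0
time: 13.88
tool_pos: [0.494, -0.2343, 0.205]
tool_rot: [3.141, -0.001, 3.13]
contact_force: [0.6, -0.1, 0.1]
opening: 0.0552
grip_force: 0.0
time: 14.3
tool_pos: [0.4944, -0.2309, 0.1253]
tool_rot: [3.14, -0.002, 3.135]
contact_force: [0.7, -0.1, 0.7]
opening: 0.0554
grip_force: 0.0
time: 14.47
tool_pos: [0.4957, -0.232, 0.1275]
tool_rot: [-3.14, 0.003, 3.135]
contact_force: [-0.3, 0.4, -0.3]
opening: 0.0551
grip_force: 0.0
(array([ 0.00099077, -0.00032511,  0.09647318]), array([-3.14001227e+00,  2.72466874e-03,  3.13510205e+00]))
```

```bash
python3 -m jog '[[[0.2,0,0,0.025,0],[0.2,0,0,0.05,0],[0.2,0,0,0.07,0],[0.2,0,0,0.085,0],[0.2,0,0,0.09,0]]]'; python3 -m jog '[[[0.2,0,0,0.002,0],[0.2,0,0,0.002,0],[0.2,0,0,0.002,0]]]'; python3 -m jog '[[[-1,0,0,0.002,0],[-1,0,0,0.002,0],[-1,0,0,0.002,0],[-1,0,0,0.002,0],[-1,0,0,0.002,0]]]' 15; python3 -m jog '[[[-1,0,0,0,0],[-1,0,0,0,0]]]'
```

```text
time: 14.88
tool_pos: [0.4944, -0.2314, 0.0348]
tool_rot: [3.141, -0.001, 3.135]
contact_force: [-0.6, 0.5, 0.2]
opening: 0.0549
grip_force: 0.0
time: 15.13
tool_pos: [0.4956, -0.2322, 0.0351]
tool_rot: [-3.14, 0.002, 3.135]
contact_force: [0.3, 0.4, 0.3]
opening: 0.055
grip_force: 0.0
time: 15.55
tool_pos: [0.4949, -0.2318, 0.032]
tool_rot: [-3.141, 0.001, 3.135]
contact_force: [0.3, -0.7, 2.1]
opening: 0.0315
grip_force: 15.0
time: 15.72
tool_pos: [0.4949, -0.2318, 0.032]
tool_rot: [-3.141, 0.0, 3.135]
contact_force: [-0.0, 0.0, 3.4]
opening: 0.0316
grip_force: 15.0
```

```bash
python3 -m jog '[[[-1,0,0,-0.005,0],[-1,0,0,-0.018,0],[-1,0,0,-0.032,0],[-1,0,0,-0.045,0],[-1,0,0,-0.05,0]]]' 20; python3 -m jog '[[[-1,0.001,0.008,0,0],[-1,0.003,0.028,0,0],[-1,0.005,0.053,0,0],[-1,0.008,0.078,0,0],[-1,0.01,0.103,0,0]]]'; python3 -m jog '[[[-1,0.002,0.025,0,0],[-1,0.005,0.05,0,0],[-1,0.008,0.075,0,0],[-1,0.01,0.095,0,0],[-1,0.011,0.105,0,0]]]'; python3 -m jog '[[[-1,0,0,0,0],[-1,0,0,0,0]]]';  python3 - <<'E'
from h import *
print(steps([.473,-.0175,.033]))
b=robot.read_camera("scene")
cv2.imwrite("pics/f.png",cv2.resize(b[130:250,180:300],(480,480))[:,:,::-1])
E
```

```text
time: 16.13
tool_pos: [0.4954, -0.2321, 0.0834]
tool_rot: [-3.14, 0.002, 3.135]
contact_force: [0.5, -0.9, -0.1]
opening: 0.0318
grip_force: 20.0
time: 16.55
tool_pos: [0.4842, -0.1269, 0.0808]
tool_rot: [3.141, -0.002, 3.134]
contact_force: [-0.1, -0.4, -0.5]
opening: 0.0314
grip_force: 20.0
time: 16.97
tool_pos: [0.4736, -0.0209, 0.0809]
tool_rot: [3.141, -0.002, 3.137]
contact_force: [0.5, 1.0, -0.9]
opening: 0.0314
grip_force: 20.0
time: 17.13
tool_pos: [0.4751, -0.0235, 0.0814]
tool_rot: [-3.141, -0.0, 3.136]
contact_force: [-0.4, -1.1, -1.3]
opening: 0.0315
grip_force: 20.0
(array([0.00206823, 0.00594571, 0.04843551]), array([-3.14145424e+00, -3.25608203e-04,  3.13616458e+00]))
```

View pics/f.png

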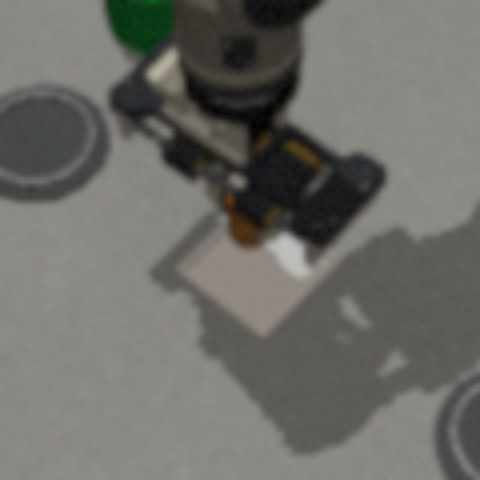

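The vial is held over the tray, its bottom at about (245,240) in the crop. Lowering.

```bash
python3 -m jog '[[[-1,0.002,0.006,0.01,0],[-1,0.002,0.006,0.022,0],[-1,0.002,0.006,0.034,0],[-1,0.002,0.006,0.042,0],[-1,0.002,0.006,0.044,0]]]'; python3 -m jog '[[[-1,0,0,0,0],[-1,0,0,0,0]]]'; python3 -m jog '[[[-1,0,0,0.003,0],[-1,0,0,0.003,0],[-1,0,0,0.003,0]]]'; python3 -m jog '[[[-1,0,0,0.001,0],[-1,0,0,0.001,0],[-1,0,0,0.001,0]]]'
```

```text
time: 17.6
tool_pos: [0.4726, -0.0184, 0.0364]
tool_rot: [3.141, -0.002, 3.133]
contact_force: [-0.8, 0.4, -0.6]
opening: 0.0313
grip_force: 20.0
time: 17.77
tool_pos: [0.4735, -0.018, 0.0379]
tool_rot: [-3.142, 0.0, 3.134]
contact_force: [-0.3, -0.5, 0.1]
opening: 0.0319
grip_force: 20.0
time: 18.02
tool_pos: [0.4733, -0.0176, 0.035]
tool_rot: [-3.142, 0.0, 3.135]
contact_force: [-0.2, -0.2, -0.7]
opening: 0.0314
grip_force: 20.0
time: 18.27
tool_pos: [0.4732, -0.0175, 0.0338]
tool_rot: [3.142, 0.0, 3.135]
contact_force: [-0.5, 0.5, -0.5]
opening: 0.0317
grip_force: 20.0
```

```bash
for i in 1; do python3 -m jog '[[[-1,0,0,0.0015,0],[-1,0,0,0.0015,0],[-1,0,0,0.0015,0]]]'; python3 -m jog '[[[-1,0,0,0.001,0],[-1,0,0,0.001,0],[-1,0,0,0.001,0]]]'; done
```

```text
time: 18.52
tool_pos: [0.4732, -0.0175, 0.0322]
tool_rot: [3.141, -0.0, 3.135]
contact_force: [0.4, 1.1, -0.7]
opening: 0.0318
grip_force: 20.0
time: 18.77
tool_pos: [0.4732, -0.0175, 0.0312]
tool_rot: [3.141, -0.0, 3.135]
contact_force: [-0.1, -0.6, -0.7]
opening: 0.0317
grip_force: 20.0
```

```bash
python3 -m jog '[[[-1,0,0,0.001,0],[-1,0,0,0.001,0],[-1,0,0,0.001,0]]]'; python3 -m jog '[[[-1,0,0,0.0005,0],[-1,0,0,0.0005,0],[-1,0,0,0.0005,0]]]'
```

```text
time: 19.02
tool_pos: [0.4733, -0.0176, 0.031]
tool_rot: [-3.142, 0.001, 3.135]
contact_force: [-2.6, 0.5, 8.9]
opening: 0.0317
grip_force: 20.0
time: 19.27
tool_pos: [0.4733, -0.0175, 0.0309]
tool_rot: [-3.141, 0.001, 3.135]
contact_force: [-3.8, 1.0, 14.1]
opening: 0.0311
grip_force: 20.0
```

```bash
python3 -m jog '[[[-1,0,0,-0.001,0],[-1,0,0,-0.001,0]]]'; python3 -m jog '[[[0.3,0,0,0,0],[0.3,0,0,0,0],[0.3,0,0,0,0],[0.3,0,0,0,0],[0.3,0,0,0,0]]]'; python3 -m jog '[[[0.3,0,0,-0.01,0],[0.3,0,0,-0.03,0],[0.3,0,0,-0.06,0],[0.3,0,0,-0.1,0],[0.3,0,0,-0.14,0]]]'; python3 -m jog '[[[0.3,0.02,0.03,0,0],[0.3,0.05,0.06,0,0],[0.3,0.08,0.09,0,0],[0.3,0.08,0.12,0,0],[0.3,0.08,0.15,0,0]]]'; python3 -m jog '[[[0.3,0.02,0.03,0,0],[0.3,0.02,0.06,0,0],[0.3,0.02,0.06,0,0],[0.3,0.02,0.06,0,0],[0.3,0.02,0.06,0,0]]]'; python3 - <<'E'
from h import *
a=robot.read_camera("top");b=robot.read_camera("scene")
cv2.imwrite("pics/g.png",np.hstack([a[70:290,100:420],b[70:290,140:460]])[:,:,::-1])
E
```

```text
time: 19.43
tool_pos: [0.4734, -0.0175, 0.031]
tool_rot: [-3.142, 0.001, 3.135]
contact_force: [0.1, 0.2, -0.5]
opening: 0.0314
grip_force: 20.0
time: 19.85
tool_pos: [0.4731, -0.0175, 0.0306]
tool_rot: [3.141, -0.0, 3.135]
contact_force: [1.4, 0.3, 0.8]
opening: 0.058
grip_force: 0.0
time: 20.27
tool_pos: [0.4723, -0.0174, 0.1717]
tool_rot: [3.141, -0.002, 3.135]
contact_force: [1.2, -0.8, 0.5]
opening: 0.0599
grip_force: 0.0
time: 20.68
tool_pos: [0.3924, 0.1341, 0.171]
tool_rot: [3.142, -0.0, 3.134]
contact_force: [0.6, -0.2, -0.2]
opening: 0.0598
grip_force: 0.0
time: 21.1
tool_pos: [0.3745, 0.1928, 0.1706]
tool_rot: [-3.141, -0.0, 3.136]
contact_force: [0.3, -0.4, 0.5]
opening: 0.0598
grip_force: 0.0
```

View pics/g.png

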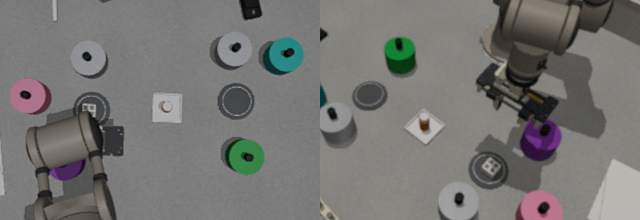

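The vial stands upright in the middle of the tray (left half, (167,106)), both lids stand knob up at (88,58) and (235,49), and the gripper is clear.

```bash
python3 -c "
from cell import robot
print(robot.hand_in())"
```

```text
the job is handed in; nothing more can be done
None
```

The job is handed in, with no verdict returned: the amber vial was in tin B and now stands upright near the centre of the tray, both lids stand knob up on the bench, and the gripper was clear of everything, all within about 21 s of the 70 s limit.

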